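# Take the bayonet sleeve off the drive spindle

## Robot

A 7-joint arm with a two-finger parallel gripper is mounted at the origin on a cart in front of the work surface, level with it; the furniture and walls round the work are solid. World frame = base frame: x ahead of the robot, y to its left, z up, the work surface at z = 0. Lengths are in mm, angles in rad, forces in N, time in s.
With the tool pointing down it reaches from about 425 to 875 mm from the base axis. Payload 4.7 kg.
Tool frame: the origin (TCP) lies on the front face of the gripper's body, between the roots of the fingers; the fingertips stand 70 mm ahead of it and the grasp point (between the pads) lies 51 mm ahead of it; z points along the fingers, y is the line along which they close (so a half turn about z gives the same grasp; the last joint's range is limited). The gripper opens to 87 mm and grips with 3 to 60 N. Pads are 19 mm wide; open, the fingers measure 117 mm over their backs; the gripper's body (75 mm by 190 mm) begins 51 mm behind the grasp point.
Start: joints at [-1.187, 0.321, -0.07, 1.45, 0.023, 1.371, -0.057], TCP at [234.952, 606.066, 292.287] pointing down, gripper open.
Joint ranges: [-2.86, 2.86], [-0.3, 2.09], [-1.38, 1.24], [0.06, 2.45], [-1.56, 4.7], [0.09, 2.05], [-2.69, 2.69]. Speed limits (rad/s): [2.57, 2.57, 3.14, 3.14, 3.14, 3.14, 3.14].

## Interface

Orientations are given as a unit quaternion [w, x, y, z].
In Python, from station import manip, eyes gives the robot as it stands. Calls block until the motion is done:
- manip.move_pose(position, orientation): joint-space move of the TCP to a pose.
- manip.servo_line(position, rotation=None, feed=150): straight line of the TCP; rotation=None keeps the orientation; feed is the mean speed in mm/s.
- manip.movej(angles): joint-space move.
- manip.move_gripper(opening, newtons=None): finger opening in mm; newtons is the grip in N (None keeps the last); returns when the fingers have stopped.
- manip.sleep(seconds).
- manip.inverse_kinematics(position, orientation): joint angles nearest the present ones, or None.
- manip.get_obs(): the state.
- eyes.get_image(name): name is "side" or "top"; returns the picture (400x640x3 uint8, red, green, blue); there is no depth.
- eyes.get_calibration(name): a dict with "fx", "fy", "cx", "cy" (pixels), "dist" ([k1, k2, p1, p2, k3] as OpenCV has them; the pictures are not rectified), "R" (3x3) and "t" (3): a world point X has camera coordinates R X + t. Camera axes: x right, y down, z forward; pixel columns grow to the right and rows downward; lengths in mm; the calibration is good to about 2 mm. A picture is of the moment at which its call begins. get_calibration takes no time and is no camera call.
A pose or a line that the arm cannot do raises manip.Unreachable and nothing moves.
- manip.sign_off(): hands the job in; it is judged then, once.
The state is a dict: "time_s": time; "joints": joint angles; "dq": joint speeds; "joint_torque": joint torques, N m; "eef_pos": TCP position; "eef_rot": TCP orientation; "ft_force": force on the tool from outside, world axes, zero at the start; "ft_torque": the same for the moment, N m; "grip_width": finger opening in mm; "grasp_force": force on a finger pad.
Only numpy, scipy, OpenCV 4.12 (cv2) and the standard library are available. Lean on these libraries where they do the work, as an engineer would, in place of code of your own. Each camera call takes 0.05 s, during which the arm holds its last target. There are 200 camera calls.

## Task

The bayonet coupling sleeve on the upright spindle of the grey rotator drive has to come off for cleaning: turn it anticlockwise (seen from above), gently and feeling for it, until its slots come free of the cross pin hidden inside, then slide it straight up off the spindle without ever straining it against pin, end stop or spindle. Stand it upright in the free part of the steel tray, set down softly, and let go of it; leave the other things where they are.

Things in the scene. Friction and masses are not known exactly. Their poses are not given: they have to be found in the camera images.
- sleeve: Plain aluminium tube, 38 mm outside, 23 mm bore, 70 mm tall, about 110 g. Origin at the centre of its lower edge, z up along its axis. Two facing J-shaped bayonet slots near the lower edge (level leg 9 to 18 mm above it) hook under the ends of the spindle's cross pin. The slots' place about the axis relative to the pin is hidden and differs each time; the yaw does not tell it.
- sleeve_grip (a point): Point on the sleeve's axis 52 mm above its lower edge, amid the knurled band (36 to 62 mm): grip here. Pulled up at the start, the sleeve hooks on the pin after 2 mm. Turned anticlockwise from above (+yaw) by 0.2 to 1.3 rad it comes free to lift; some 0.3 rad farther on is a rigid end stop, felt as a moment about the vertical. Pull with 3 to 6 N at most; over 25 N of contact is too much.
- drive: Low grey rotator drive, fixed, 120 x 110 mm, 43 mm high; origin at the centre of its underside, z up; panel with knob on its -x side. A vertical 20 mm steel spindle stands at its centre (1.5 mm play all round in the sleeve) and does not turn. The sleeve's lower edge rests on its flange 50 mm above the origin; a 5 mm cross pin, 33 mm long, sits at 63.5 mm, hidden in the sleeve.
- spindle_tip (a point): Centre of the open top end of the spindle, chamfered, 135 mm above the drive's origin and 15 mm above the sleeve's top at the start. The sleeve's lower edge must rise above it (85 mm of travel) before the sleeve can move sideways.
- tray: Shallow open steel tray, fixed, 120 mm (its x) by 180 mm (its y) outside plus narrow rim flanges; walls 4 mm thick, 22 mm high; origin at the centre of its underside, inner floor 4 mm above it. Its -y half is free: the sleeve may stand round x = 0, y = -40 mm; a small bottle stands in the +y half.
- bottle_control: Small white bottle, 33 mm across and 58 mm tall, standing in the tray's +y half, 40 to 60 mm from the tray's centre; origin at the centre of its underside. Not to be disturbed.
- box_caps: Small cardboard box 90 x 50 mm, 35 mm high, lying between drive and tray; origin at the centre of its underside. Not to be disturbed.
- specimen_cup_3: White specimen cup with lid, 63 mm across, 65 mm tall, to the left at the back; origin at the centre of its underside. Not to be disturbed.
- pipette_2: White micropipette 234 mm long lying on the worktop behind the drive or tray; origin at the centre of its underside. Not to be disturbed.
There are look-alikes about, which are no part of the job. What is shaped like the sleeve but purple is not meant.

How it is judged (in metres and radians):
On the way, in this order (a step that is already met when the one before it is completed fails the run):
1. the sleeve is freed from the pin and slid more than 45 mm up the spindle, still on it (z of sleeve in the frame of drive between 0.095 and 0.135 m and horizontal distance between sleeve and spindle_tip below 0.008 m).
2. the sleeve is off the open end of the spindle (z of sleeve in the frame of drive above 0.136 m).
At the end, for the whole second after the job is handed in: The sleeve stands upright (within 0.1 rad) on the floor of the tray, inside its walls (origin within 40 mm of the tray's centre in x and 70 mm in y, less than 9 mm above the tray's underside), at rest and released (x of sleeve in the frame of tray between -0.04 and 0.04 m and y of sleeve in the frame of tray between -0.07 and 0.07 m and z of sleeve in the frame of tray below 0.009 m and angle between sleeve's own z axis and vertical below 0.1 rad and linear speed of sleeve below 0.02 m/s); the robot touches nothing.
It fails at once if the sleeve strains against pin or spindle: more than 25 N between sleeve and drive (contact force between sleeve and drive above 25 N).
It fails at once if the sleeve is dropped or pushed hard into the tray: more than 25 N (contact force between sleeve and tray above 25 N).
It fails at once if a bystander is disturbed: bottle, box, cup or pipette moved more than 20 mm, or bottle or cup tipped (distance of any of bottle_control, box_caps, specimen_cup_3, pipette_2 from where it was at the start of the episode above 0.02 m or angle between any of bottle_control, specimen_cup_3's own z axis and vertical above 0.4 rad).
It also fails if it takes over 69 s, if anything falls off the work surface, if the arm or the gripper's body presses on something with over 40 N, if the wrist force passes 120 N, or if a joint passes its speed limit or range.

## Working session

There is one attempt and no reset: what is moved stays moved. The work goes in short steps, each a Python script; the robot and the scene stay as the last script left them, time stands still between calls to the robot, and variables do not carry over. Pictures are saved under pics/ and viewed, at most 10 in all, crops included, and the job is handed in when it is done.

```bash
mkdir -p pics; ls
python3 - <<'E'
from station import manip, eyes
import cv2
for n in("side","top"):
    cv2.imwrite(f"pics/{n}0.png",eyes.get_image(n)[:,:,::-1]); print(n,eyes.get_calibration(n))
o=manip.get_obs();print(o)
E
```

```text
pics
side {'fx': 438.5701090302743, 'fy': 438.5701090302743, 'cx': 313.7507284806337, 'cy': 196.62152917952037, 'dist': array([-0.04089749,  0.        ,  0.        ,  0.        ,  0.        ]), 'R': array([[-0.99680171,  0.07712445, -0.02093265],
       [ 0.04843528,  0.37471043, -0.92587587],
       [-0.06356399, -0.92392852, -0.37724754]]), 't': array([ 561.81937082,   47.04333053, 1143.94510299])}
top {'fx': 386.8014335401505, 'fy': 386.8014335401505, 'cx': 318.7122615927696, 'cy': 199.63527284126178, 'dist': array([-0.08332439,  0.        ,  0.        ,  0.        ,  0.        ]), 'R': array([[-0.02926392, -0.99956928,  0.00220819],
       [-0.99859583,  0.02913768, -0.04424202],
       [ 0.04415863, -0.00349979, -0.9990184 ]]), 't': array([  80.76358897,  582.19914873, 1153.01364968])}
{'time_s': 0.1, 'joints': array([-1.18689949,  0.32174106, -0.07010989,  1.4515595 ,  0.02258147,
        1.37080364, -0.05688022]), 'dq': array([ 0.00193506, -0.00100635, -0.00029566, -0.00314681, -0.00025495,
       -0.0007206 ,  0.00160055]), 'joint_torque': array([-3.97558449e-05, -4.92573130e+01, -4.05767849e-01, -3.13399601e+01,
       -6.42217021e-02,  3.95197410e-02,  6.56124575e-05]), 'eef_pos': array([234.80926093, 605.69726439, 291.27278802]), 'eef_rot': array([-1.25003259e-04,  1.83813211e-01,  9.82960813e-01, -8.53111760e-04]), 'ft_force': array([-0.94176792, -0.23286849,  0.32097542]), 'ft_torque': array([ 0.03939774,  0.02527212, -0.03044387]), 'grasp_force': 0.0, 'grip_width': 86.84088875052703}
```

View pics/side0.png

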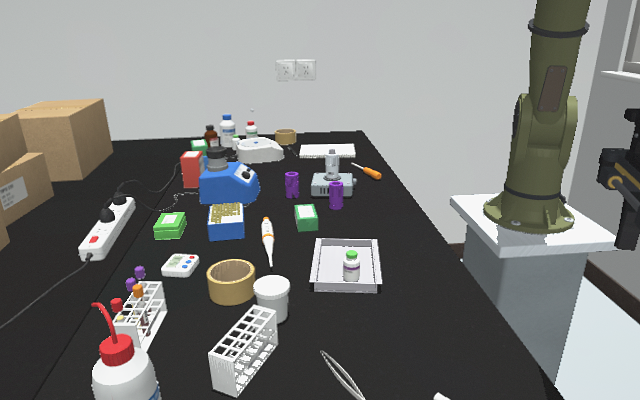

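View pics/top0.png

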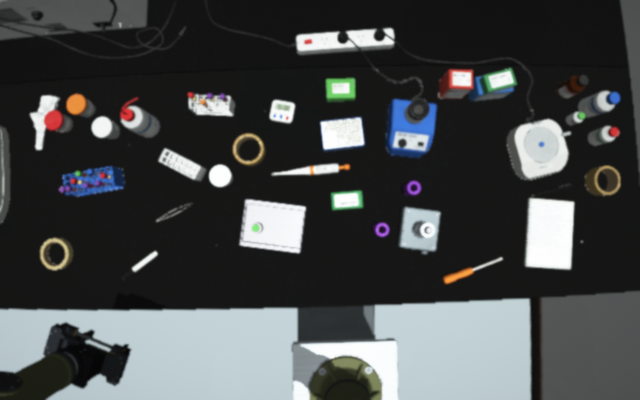

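The drive with the aluminium sleeve is at top (421,229) and side (332,183). The tray is at top (273,226), with the bottle at (256,228). The purple decoys are at top (382,229) and (414,187). I'll zoom in on these.

```bash
cat > h.py <<'E'
import numpy as np, cv2
from station import manip, eyes
def cal(n):
    c=eyes.get_calibration(n);K=np.array([[c['fx'],0,c['cx']],[0,c['fy'],c['cy']],[0,0,1]]);return c,K
def proj(n,X):
    c,K=cal(n);return cv2.projectPoints(np.float64(X).reshape(-1,3),cv2.Rodrigues(c['R'])[0],c['t'],K,np.array(c['dist']))[0][:,0]
def ray(n,uv):
    c,K=cal(n);p=cv2.undistortPoints(np.float64(uv).reshape(-1,1,2),K,np.array(c['dist']))[:,0]
    return -c['R'].T@c['t'],np.c_[p,np.ones(len(p))]@c['R']
def onz(n,uv,z):
    C,d=ray(n,uv);return C+d*((z-C[2])/d[:,2])[:,None]
E
python3 - <<'E'
from h import *
print(onz("top",[(421,229),(427,229),(427,229)],43).round(), onz("top",[(427,229)],120),onz("top",[(273,226),(256,228)],22))
a=cv2.imread("pics/top0.png");b=cv2.imread("pics/side0.png")
z=lambda i,x,y,w,h,s:cv2.resize(i[y:y+h,x:x+w],None,fx=s,fy=s,interpolation=cv2.INTER_CUBIC)
cv2.imwrite("pics/z1.png",np.vstack([z(a,230,190,100,74,4)*1, z(a,370,180,100,74,4)]) )
cv2.imwrite("pics/z1.png",np.hstack([np.vstack([z(a,230,190,100,74,4), z(a,370,180,100,74,4)]),np.vstack([z(b,280,140,100,74,4),z(b,300,230,100,74,4)])]))
E
```

```text
[[ 488. -235.   43.]
 [ 487. -253.   43.]
 [ 487. -253.   43.]] [[ 490.13558136 -231.04888859  120.        ]] [[509.14075166 202.45144303  22.        ]
 [504.58647552 253.49597606  22.        ]]
```

View pics/z1.png

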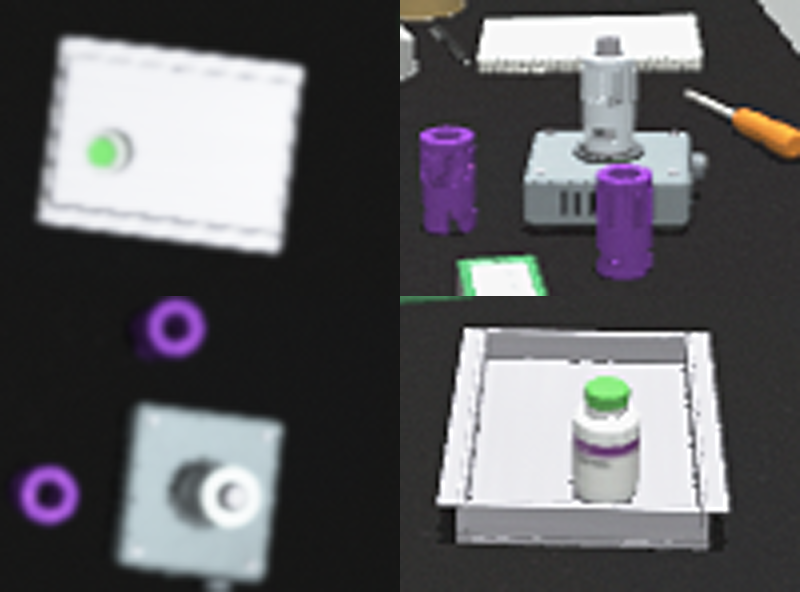

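Run:
```python
from h import *
a=cv2.imread("pics/top0.png");b=cv2.imread("pics/side0.png")
for n in("top","side"):
    c,_=cal(n);print(n,(-c['R'].T@c['t']).round())
g=a[:,:,:].min(2).astype(int)
print(g[220:241,414:440]);
m=((g>205)*255).astype('uint8');m[:215]=0;m[245:]=0;m[:,:410]=0;m[:,445:]=0
cs=max(cv2.findContours(m,0,2)[0],key=cv2.contourArea);el=cv2.fitEllipse(cs);print(el,onz("top",[el[0]],120))
gs=b.min(2)
for r in (150,152,158,163,168,174): print(r,gs[r,318:346])
# tray: outline at rim height 22
m=((g>150)*255).astype('uint8');m[:,:225]=0;m[:,320:]=0;m[:190]=0;m[265:]=0
cs=max(cv2.findContours(m,0,2)[0],key=cv2.contourArea);R=cv2.boxPoints(cv2.minAreaRect(cs));P=onz("top",R,22);print(R,P.round(1),P.mean(0),np.linalg.norm(np.roll(P,1,0)-P,axis=1))
```

```text
top [ 533.   68. 1177.]
side [630. 996. 487.]
[[189 182 176 173 168 156 146 149 163 172 178 184 187 189 190 190 189 189
  190 190 190 190 190 184 157 103]
 [178 158 140 132 128 118 111 117 131 142 153 171 184 192 194 193 192 190
  190 190 190 189 189 183 158 103]
 [155 123 103  94  87  83  83  93 110 127 146 171 196 212 216 212 203 196
  191 190 189 188 187 181 154 101]
 [121  87  75  76  76  73  74  85 115 154 190 217 233 240 241 238 232 218
  203 192 189 187 186 175 142  88]
 [ 94  69  69  78  82  79  81 104 153 207 237 246 249 250 250 250 248 241
  227 206 193 188 184 169 131  78]
 [ 79  70  79  86  83  83  97 145 209 241 249 249 247 245 246 248 250 249
  243 228 204 191 184 165 123  70]
 [ 73  78  89  88  83  89 125 193 238 249 248 236 213 200 211 231 243 249
  249 240 219 195 183 161 115  61]
 [ 72  86  95  87  85 102 156 224 246 248 234 187 146 152 182 209 229 243
  248 245 228 200 183 158 108  56]
 [ 76  91  96  87  88 115 175 233 247 241 199 137 135 180 216 228 230 237
  246 247 234 206 185 156 104  52]
 [ 82  91  93  86  89 121 185 236 247 235 173 122 154 208 233 238 236 236
[... 1671 characters left out ...]
 173 186 175 173 156 152 146
 163 141 144  82  47  54  55  46  52  52]
163 [ 46  49  48  45  44  43  39 131 159 169 173 173 187 174 171 150 143 145
 165 141 137  80  40  44  43  47  46  46]
168 [ 46  45  46  45  45  46  43  81 147 162 167 171 174 176 177 176 173 171
 165 161 114  59  42  46  47  47  47  44]
174 [208 209 210 208 208 209 211 206 177 154 141 134 135 139 138 137 166 170
 163 154 184 201 203 202 198 198 197 199]
[[239.31113 245.37321]
 [245.33633 198.37645]
 [305.37515 206.07375]
 [299.34995 253.07051]] [[454.1 304.8  22. ]
 [594.1 283.6  22. ]
 [565.8 104.2  22. ]
 [426.4 126.   22. ]] [510.11215038 204.64603955  22.        ] [180.9487999  141.59130322 181.6212703  141.10197204]
```

```bash
cat >> h.py <<'E'
def q(a): return np.array([0,np.cos(a/2),np.sin(a/2),0])
E
python3 - <<'E'
from h import *
for x in (486,488,490): print(proj("side",[(x,-233,135),(x,-233,100),(x,-233,50)]).round(1).tolist())
print(proj("top",[(488,-233,135),(488,-233,50)]))
for a in np.arange(-.6,3,.3):
    r=[manip.inverse_kinematics([488,-233,z],q(a)) for z in(153,250)]
    print(round(a,2),[None if k is None else k.round(2).tolist() for k in r])
for a in (0,.8,1.42,2.2,-3.3+1.57*0): print(a,manip.inverse_kinematics([504,165,107],q(a)))
E
```

```text
[[333.2, 148.0], [333.2, 159.5], [333.3, 175.5]]
[[332.5, 148.0], [332.5, 159.5], [332.6, 175.5]]
[[331.8, 148.1], [331.9, 159.5], [332.0, 175.6]]
[[429.28821192 229.93683179]
 [420.98848081 228.96421708]]
-0.6 [[-0.52, 0.34, 1.07, 1.92, -0.34, 1.08, -1.48], [-0.56, 0.18, 1.07, 1.81, -0.16, 1.25, -1.62]]
-0.3 [[-0.5, 0.33, 1.05, 1.92, -0.33, 1.08, -1.19], [-0.47, 0.15, 0.95, 1.81, -0.13, 1.25, -1.35]]
0.0 [[-0.52, 0.34, 1.07, 1.92, -0.34, 1.08, -0.88], [-0.02, 0.12, 0.45, 1.8, -0.05, 1.24, -1.13]]
0.3 [[-0.52, 0.34, 1.07, 1.92, -0.34, 1.08, -0.58], [-0.05, 0.12, 0.49, 1.8, -0.06, 1.24, -0.82]]
0.6 [[-0.53, 0.35, 1.08, 1.92, -0.35, 1.08, -0.27], [-0.09, 0.12, 0.52, 1.8, -0.06, 1.24, -0.52]]
0.9 [[-0.54, 0.35, 1.09, 1.92, -0.36, 1.08, 0.03], [-0.12, 0.12, 0.55, 1.8, -0.07, 1.24, -0.21]]
1.2 [[-0.54, 0.36, 1.1, 1.92, -0.36, 1.09, 0.34], [-0.14, 0.12, 0.58, 1.8, -0.07, 1.24, 0.09]]
1.5 [[-0.55, 0.36, 1.11, 1.92, -0.37, 1.09, 0.64], [-0.17, 0.12, 0.61, 1.8, -0.07, 1.24, 0.39]]
1.8 [[-0.56, 0.37, 1.12, 1.92, -0.37, 1.09, 0.95], [-0.2, 0.12, 0.64, 1.8, -0.08, 1.24, 0.7]]
2.1 [[-0.56, 0.37, 1.13, 1.92, -0.38, 1.09, 1.25], [-0.23, 0.13, 0.68, 1.8, -0.08, 1.24, 1.0]]
2.4 [[-0.43, 0.3, 0.95, 1.91, -0.28, 1.07, 1.47], [-0.3, 0.13, 0.76, 1.8, -0.09, 1.24, 1.31]]
2.7 [[-0.43, 0.3, 0.95, 1.91, -0.27, 1.07, 1.76], [-0.37, 0.14, 0.84, 1.81, -0.11, 1.24, 1.63]]
0 [-0.79569839  0.2577491   0.48094305  1.96376826 -0.14514761  0.95323605
 -1.81475426]
0.8 [-0.74353378  0.25246795  0.4216342   1.96203218 -0.12581823  0.9521431
 -1.03137289]
1.42 [-0.71503359  0.25004389  0.38938389  1.96106593 -0.11560149  0.95167893
 -0.42013238]
2.2 [-0.66708064  0.24663744  0.33532809  1.95941465 -0.09885653  0.95108632
  0.3455568 ]
-3.3 [-0.61765647  0.24394359  0.2798437   1.95768288 -0.08206609  0.95069959
  1.11445984]
```

```bash
cat >> h.py <<'E'
def show(s=''):
    o=manip.get_obs();print(s,round(o['time_s'],2),'p',o['eef_pos'].round(1),'F',o['ft_force'].round(2),'Mz',o['ft_torque'].round(3),'w',round(o['grip_width'],1),'g',round(o['grasp_force'],1),flush=True);return o
E
python3 - <<'E'
from h import *
manip.move_pose([489,-232,270],q(0));show()
manip.servo_line([489,-232,153],feed=80);manip.sleep(.3);show('down')
manip.move_gripper(41);manip.sleep(.2);show('41')
manip.move_gripper(30,3);manip.sleep(.3);show('closed')
cv2.imwrite("pics/t1.png",np.vstack([eyes.get_image("side")[110:240,230:430],eyes.get_image("top")[160:290,340:540]])[:,:,::-1].repeat(2,0).repeat(2,1))
E
```

```text
3.17 p [ 489.5 -231.   270. ] F [0.03 0.19 0.09] Mz [-0.056  0.155  0.019] w 87.3 g 0.0
down 5.08 p [ 489.1 -232.   153.2] F [-0.15 -1.28  0.37] Mz [-0.09   0.11   0.026] w 86.8 g 0.0
41 6.29 p [ 489. -232.  153.] F [-0.29 -0.5   0.28] Mz [-0.06   0.192  0.01 ] w 41.0 g 0.0
closed 6.84 p [ 489.  -231.9  153. ] F [-0.42  1.27  0.04] Mz [0.117 0.201 0.003] w 38.3 g 3.0
```

View pics/t1.png

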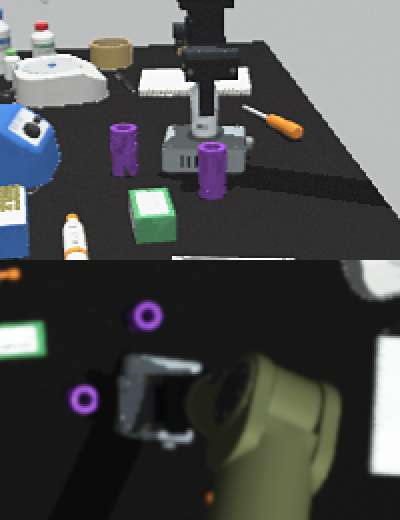

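Run:
```python
from h import *
def F(n=8):
    r=[]
    for _ in range(n): manip.sleep(.02); r.append(manip.get_obs()['ft_force'])
    return np.mean(r,0)
print('base',F().round(2))
for d in (1,2,0,-1,-2,0):
    manip.servo_line([489,-232+d,153],feed=10);print('y',d,F().round(2), manip.get_obs()['eef_pos'].round(1))
manip.move_gripper(30,8)
for d in (1,2,0,-1,-2,0):
    manip.servo_line([489+d,-232,153],feed=10);print('x',d,F().round(2), manip.get_obs()['eef_pos'].round(1))
show()
```

```text
base [0.02 0.61 0.36]
y 1 [ 0.06 -0.42 -0.22] [ 489.  -231.3  153. ]
y 2 [ 0.13 -0.21  0.11] [ 489. -230.  153.]
y 0 [ 0.21 -0.12 -0.03] [ 489. -232.  153.]
y -1 [0.38 1.6  0.06] [ 489.1 -232.6  152.9]
y -2 [0.31 5.26 0.81] [ 489.1 -232.9  152.9]
y 0 [ 0.09  0.98 -1.52] [ 488.9 -232.5  152.9]
x 1 [-0.07 -0.11 -0.95] [ 490.  -232.1  153. ]
x 2 [-3.43  0.82  0.82] [ 490.4 -232.   152.8]
x 0 [-0.15 -0.24 -0.69] [ 489.4 -232.   153.2]
x -1 [ 0.04  0.16 -0.67] [ 488. -232.  153.]
x -2 [ 2.71  0.29 -1.96] [ 487.6 -231.8  153.2]
x 0 [-0.14  0.49 -0.55] [ 488.6 -232.1  152.9]
 12.29 p [ 488.6 -232.1  152.9] F [-0.48  0.16 -1.45] Mz [-0.054  0.177 -0.007] w 38.1 g 8.0
```

```bash
cat >> h.py <<'E'
C=np.array([489.,-231.1])
def FM(n=6):
    r=[]
    for _ in range(n):
        manip.sleep(.02); o=manip.get_obs(); r.append(np.r_[o['ft_force'],o['ft_torque'][2],o['eef_pos']])
    return o['time_s'],np.mean(r,0)
E
python3 - <<'E'
from h import *
manip.servo_line([*C,153],feed=20);t,b=FM(10);print(t,b.round(2))
manip.move_gripper(30,12)
for d in (1,1.8,2.4,2.8,3.2,3.6):
    manip.servo_line([*C,153+d],feed=10);t,f=FM(8);print(d,round(t,2),f.round(2))
    if f[2]<b[2]-4.5: break
for a in (.05,.1):
    manip.servo_line([*C,153+d],q(a),feed=10);t,f=FM();print(a,round(t,2),f.round(3))
E
```

```text
12.7083 [-4.5000e-01 -1.7000e-01 -1.0600e+00 -1.0000e-02  4.8895e+02 -2.3108e+02
  1.5298e+02]
1 13.31 [ 2.2000e-01 -1.0000e-01 -6.2000e-01 -0.0000e+00  4.8904e+02 -2.3112e+02
  1.5405e+02]
1.8 13.69 [ 5.0000e-02  1.5000e-01 -7.4000e-01  0.0000e+00  4.8902e+02 -2.3111e+02
  1.5483e+02]
2.4 14.07 [ 7.6000e-01 -7.5000e-01 -4.8800e+00  1.0000e-02  4.8889e+02 -2.3108e+02
  1.5506e+02]
2.8 14.46 [   2.17   -1.32   -9.35    0.    488.76 -231.05  155.24]
0.05 14.81 [ 1.03000e+00 -3.27000e-01 -1.07370e+01  6.50000e-02  4.88469e+02
 -2.30791e+02  1.55272e+02]
0.1 15.16 [-5.97000e-01  7.13000e-01 -1.09690e+01  4.80000e-02  4.88418e+02
 -2.30722e+02  1.55315e+02]
```

Run:
```python
from h import *
d=2.3;a=.1;free=None
manip.servo_line([*C,153+d],feed=10);t,f=FM();print(round(t,2),f.round(3))
while a<1.5:
    a+=.06
    manip.servo_line([*C,153+d],q(a),feed=10);t,f=FM();print(round(a,2),round(t,2),f.round(2))
    if abs(f[3])>.15 or np.linalg.norm(f[:3])>9: print('stop');break
    if f[2]>-1.6: print('free?');break
```

```text
15.51 [-1.72100e+00  1.91500e+00 -8.53300e+00  2.00000e-03  4.88674e+02
 -2.30837e+02  1.55242e+02]
0.16 15.86 [ 1.6000e-01 -2.0000e-02 -1.0470e+01  7.0000e-02  4.8917e+02 -2.3136e+02
  1.5531e+02]
stop
```

Run:
```python
from h import *
a=.16
for d in (2.0,1.7,1.4,1.1):
    manip.servo_line([*C,153+d],q(a),feed=10);t,f=FM();print(d,round(t,2),f.round(2))
    if f[2]>-5.5: break
while a<1.5:
    a+=.06
    manip.servo_line([*C,153+d],q(a),feed=10);t,f=FM();print(round(a,2),round(t,2),f.round(2))
    if abs(f[3])>.15 or np.linalg.norm(f[:3])>10: print('stop');break
    if f[2]<-6.5: d-=.2
    if f[2]>-1.7: print('free?');break
```

```text
2.0 16.21 [-1.5000e-01 -2.3000e-01 -8.7300e+00  2.0000e-02  4.8920e+02 -2.3136e+02
  1.5524e+02]
1.7 16.56 [-5.4000e-01 -9.0000e-01 -5.7300e+00  2.0000e-02  4.8925e+02 -2.3136e+02
  1.5513e+02]
1.4 16.91 [  -0.88   -0.68   -2.67   -0.    489.38 -231.33  154.96]
0.22 17.26 [ 2.6000e-01 -4.1000e-01 -9.6000e-01  1.0000e-02  4.8954e+02 -2.3108e+02
  1.5487e+02]
free?
```

Run:
```python
from h import *
a=.22;d=1.7
while a<1.6:
    a+=.05
    manip.servo_line([*C,153+d],q(a),feed=12);t,f=FM(5);print(round(a,2),round(d,2),round(t,2),f.round(2).tolist())
    if abs(f[3])>.15 or np.linalg.norm(f[:2])>8 or f[2]<-12: print('stop');break
    if f[6]>156: print('free');break
    d+=np.clip((f[2]+5)*.1,-.4,.4)
```

```text
0.27 1.7 17.59 [0.13, 0.23, -1.34, 0.02, 489.23, -231.02, 154.87]
0.32 2.07 17.93 [0.23, -0.03, -2.2, 0.0, 488.95, -231.02, 154.95]
0.37 2.35 18.26 [0.04, 0.28, -4.15, 0.02, 488.79, -230.96, 155.04]
0.42 2.43 18.59 [-0.21, 0.15, -5.2, 0.02, 488.73, -230.98, 155.1]
0.47 2.41 18.93 [-0.71, 0.37, -5.07, 0.02, 488.65, -230.96, 155.17]
0.52 2.4 19.26 [-1.25, 0.16, -5.25, 0.01, 488.89, -231.1, 155.29]
0.57 2.38 19.59 [0.06, 0.1, -4.63, 0.01, 489.26, -231.26, 155.59]
0.62 2.42 19.93 [-0.72, 0.13, -2.02, 0.02, 489.27, -231.23, 155.85]
0.67 2.71 20.26 [0.15, 0.19, -0.87, 0.02, 489.29, -231.24, 156.06]
free
```

Run:
```python
from h import *
a=.72
manip.servo_line([*C,155.5],q(a),feed=10);t,f=FM();print(round(t,2),f.round(2).tolist())
z=155.5
while z<168:
    z+=1
    manip.servo_line([*C,z],q(a),feed=12);t,f=FM(4);print(z,round(t,2),f.round(2).tolist())
    if np.linalg.norm(f[:3])>5 or abs(f[3])>.12: print('stop');break
```

```text
20.61 [-0.4, -0.02, -1.09, -0.01, 489.13, -231.17, 155.63]
156.5 20.93 [-0.15, -0.28, -1.1, -0.01, 489.05, -231.13, 156.58]
157.5 21.24 [0.32, 0.29, -1.26, 0.01, 489.06, -231.15, 157.59]
158.5 21.56 [0.92, -0.08, -0.54, -0.03, 489.04, -231.15, 158.6]
159.5 21.88 [-0.09, -0.24, -0.69, 0.01, 489.04, -231.13, 159.59]
160.5 22.19 [0.33, -0.78, -0.64, 0.03, 489.03, -231.12, 160.57]
161.5 22.51 [0.29, -0.54, -1.04, 0.02, 489.04, -231.12, 161.59]
162.5 22.82 [0.89, -0.09, -0.73, 0.01, 489.02, -231.11, 162.57]
163.5 23.14 [0.7, -0.24, -0.98, 0.01, 489.03, -231.1, 163.59]
164.5 23.46 [0.62, -0.55, -1.0, 0.05, 489.02, -231.11, 164.57]
165.5 23.77 [0.65, -0.16, -0.46, -0.0, 489.0, -231.1, 165.56]
166.5 24.09 [0.3, 0.28, -0.71, 0.0, 489.0, -231.03, 166.54]
167.5 24.41 [-0.01, 0.36, -0.93, -0.03, 488.93, -231.04, 167.47]
168.5 24.73 [0.05, 0.06, -1.01, 0.02, 489.01, -231.09, 168.54]
```

Run:
```python
from h import *
z=168.5
ok=True
while z<257:
    z+=8
    manip.servo_line([*C,z],q(.72),feed=30);t,f=FM(3)
    if np.linalg.norm(f[:3])>6: print('stop',z,f.round(2));ok=False;break
print(z,t,f.round(2))
cv2.imwrite("pics/s2.png",cv2.resize(eyes.get_image("side")[60:200,240:430],None,fx=3,fy=3)[:,:,::-1])
```

```text
264.5 30.325 [-2.6000e-01 -3.3000e-01 -7.8000e-01 -1.0000e-02  4.8906e+02 -2.3112e+02
  2.6465e+02]
```

View pics/s2.png

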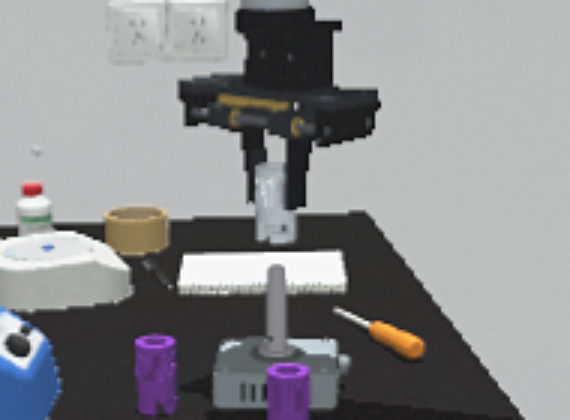

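The sleeve is off and held clear above the spindle, with its lower end near (275,240) and the spindle tip near (277,268). Next I'll carry it to the tray.

Run:
```python
from h import *
T=[504,165]
manip.servo_line([*T,264.5],q(1.42),feed=130)
manip.servo_line([*T,125],feed=60);manip.sleep(.2);t,b=FM(8);print(t,b.round(2))
z=125
while z>104:
    z-=1.5 if z>112 else .6
    manip.servo_line([*T,z],feed=15);t,f=FM(3)
    if f[2]-b[2]>1.8: break
print(z,t,f.round(2))
cv2.imwrite("pics/s3.png",np.hstack([cv2.resize(eyes.get_image(n)[y:y+120,x:x+120],None,fx=3,fy=3) for n,x,y in(("side",290,190),("top",220,170))])[:,:,::-1])
```

```text
36.3833 [-6.0000e-02  2.5000e-01 -9.9000e-01 -2.0000e-02  5.0403e+02  1.6501e+02
  1.2507e+02]
106.10000000000005 41.7833 [-1.7700e+00 -1.1800e+00  5.1700e+00  1.0000e-02  5.0417e+02  1.6505e+02
  1.0676e+02]
```

View pics/s3.png

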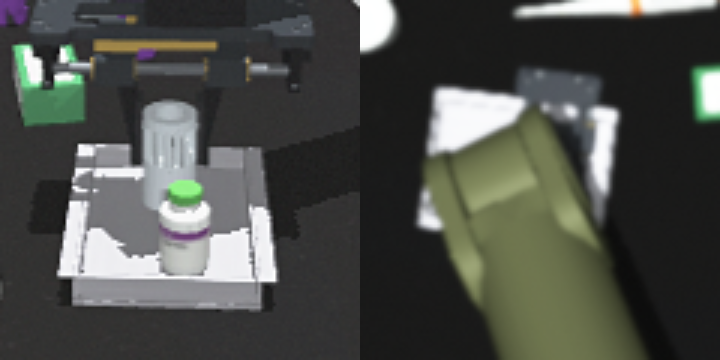

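The sleeve stands on the tray floor, centred near (170,160) in the crop, behind the bottle and upright. Contact came at the expected height. I'll release it now.

Run:
```python
from h import *
manip.move_gripper(30,3);manip.sleep(.2)
manip.move_gripper(46);manip.sleep(.3);show()
manip.move_gripper(70);manip.servo_line([504,165,230],feed=60)
manip.move_pose([450,-50,300],q(1.42));manip.sleep(.3);show()
cv2.imwrite("pics/s4.png",np.hstack([cv2.resize(eyes.get_image(n)[y:y+120,x:x+120],None,fx=3,fy=3) for n,x,y in(("side",290,190),("top",220,170))])[:,:,::-1])
```

```text
43.08 p [504.  165.  106.1] F [ 0.72  0.57 -0.51] Mz [-0.067 -0.006 -0.024] w 46.2 g 0.0
 47.26 p [450.2 -49.  299.5] F [-0.64  0.39  0.28] Mz [-0.087  0.134 -0.003] w 70.6 g 0.0
```

View pics/s4.png

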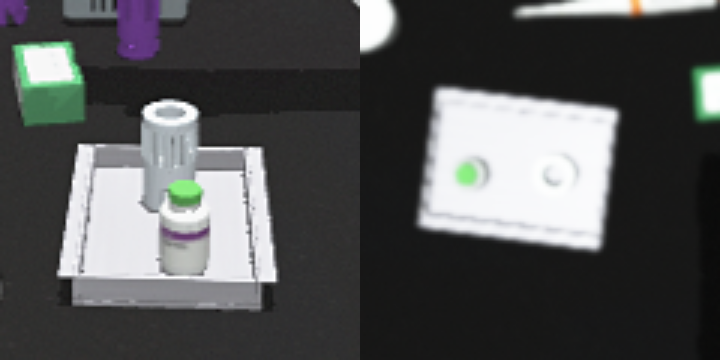

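The sleeve stands upright in the free half, at (558,175) in the top crop. The bottle is still in place at (470,174).

```bash
python3 -c "
from station import manip
print(manip.sign_off())"
```

```text
the job is handed in; nothing more can be done
None
```

I turned the sleeve free of the pin, lifted it off the spindle, stood it upright in the free half of the tray and let go, and the job is handed in at about 47 s. The sign-off gave no verdict. The largest wrist-force readings were about 11 N, while the sleeve was hooked on the pin; that is above the 3 to 6 N pull you advised but well under the 25 N limit.

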